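# Load a gas sample cassette onto the sprung stage of the loader

### The job

Pick up the white sample cassette with the red end and set it on the loader's sprung stage with its red end towards the red-topped latch tower. Press it straight down and keep it down until both latch bolts have come out over its flange and hold it, then push the blue-tipped valve lever all the way over. Leave the grey used cassette, the bottle, the beaker and the wrench where they are.

Things in the scene. Friction and masses are not known exactly. Their poses are not given: they have to be found in the camera images.
- cassette_centre (a point): Centre (half-way up) of the loose white sample cassette, 0.18 to 0.35 kg, 56 mm high. y along its length to the red end, x across, z up. Bright steel flange 64 (x) by 120 (y) by 10 mm at the bottom; on it a white housing 40 (x) by 92 (y) by 46 mm. Lift it by the housing's long sides (40 mm wide), fingers above the flange, whose top is 18 mm below this point.
- cassette_red_end (a point): Middle of the red end of the white cassette, 60 mm from its centre along its +y, same height. The last 16 mm of the housing there is red, with a red stub 12 mm wide and 10 mm high on top.
- station: Cassette loader, fixed: white base plate 150 (x) by 325 (y) by 12 mm. Origin on the bench below the middle of the stage; y along its length to the red-topped tower, x across, z up. Two grey latch towers, 40 mm wide, 74 mm high, stand 71 to 105 mm from the origin along +y (red top) and -y (grey top), each with a sprung bolt pointing inwards. Valve lever at the -y end.
- stage_top (a point): Centre of the top face of the sprung dark steel stage with yellow lips between the towers; axes as the loader's. Plate 68 (x) by 124 (y) mm; flared lips 6 mm high locate the flange with about 2 mm play each side. The face is 50 mm above the bench when up. The loaded cassette lies along y, red end to +y.
- stage (a joint): Stage: 0 up, grows as it is pressed straight down, hard stop at 0.028 m. Spring 7 N at the top, 13 N at the stop (the cassette's weight does not sink it). Pressing the cassette down takes about 10 to 25 N in all at 15 mm/s. The flange passes below the bolts beyond 0.024; latched, it rests at about 0.024.
- bolt_red (a joint): Latch bolt in the red-topped tower: 0 fully out (6 mm over the flange), grows to 0.012 m as it is pushed back. Its nose slopes on top: the flange going down pushes it back about 6 mm; once the flange is below it, a damped spring brings it out in about half a second. Let go sooner and the cassette springs up again.
- bolt_plain (a joint): The same latch bolt in the other, grey-topped tower: 0 fully out, grows as it is pushed back.
- valve (a joint): Valve lever: 0 when it leans to the loader's -x, 1.0 rad at its stop when it leans to the loader's +x; stays where it is left, takes about 1 N at the tip. Push the ball level with the fingertips at its height (reaching lower, it can wedge under the fingers' knuckles). Starts between 0 and 0.15.
- valve_tip (a point): Centre of the blue ball (26 mm) at the end of the valve lever, a 10 mm thick steel rod, 90 mm from the pivot. Pivot axis along the loader's y, at x = -20, y = -167 mm, 34 mm above the bench in the loader's frame. Grey block under it 70 (x) by 50 (y) mm, top 37 mm above the bench, hub 47 mm.
- used_centre (a point): Centre of the used cassette: same shape and size but grey housing with a black end and dark flange. Bystander, leave it alone.
- bottle: Amber bottle with white cap, 66 mm wide, 130 mm high, bystander; origin at its underside
- beaker: Glass beaker, 80 mm wide, 95 mm high, bystander; origin at its underside
- wrench: Steel wrench 170 mm long lying flat, bystander; origin at its underside
Things that resemble listed ones, but are neither listed nor needed, are in the scene too. What is shaped like the part that bears cassette_centre but pink, purple or turquoise is not meant.

How it is judged (in metres and radians):
On the way, in this order (a step that is already met when the one before it is completed fails the run):
1. the cassette is down on the stage, the right way round, with both bolts out over its flange (z of cassette_centre in the frame of station below 0.058 m and horizontal distance between cassette_centre and stage_top below 0.008 m and y of cassette_red_end in the frame of station above 0.045 m and value of joint each of bolt_red, bolt_plain below 0.004 m), for 0.2 s.
2. the valve lever is pushed over (value of joint valve above 0.8 rad), for 0.1 s.
At the end, for the whole second after the job is handed in: White cassette at rest, latched: centre under 58 mm above the bench, within 8 mm of stage centre, level to 0.08 rad, red end over 45 mm towards the red-topped tower; bolts within 4 mm of fully out; stage over 20 mm down; lever past 0.8 of 1.0 rad (all of step 1 and angle between cassette_centre's own z axis and vertical below 0.08 rad and value of joint stage above 0.02 m and value of joint valve above 0.8 rad and linear speed of cassette below 0.02 m/s); the robot touches nothing.
It fails at once if the used cassette is shifted by more than 30 mm (distance of used_centre from where it was at the start of the episode above 0.03 m).
It fails at once if the bottle is shifted by more than 30 mm (distance of bottle from where it was at the start of the episode above 0.03 m).
It fails at once if the beaker is shifted by more than 30 mm (distance of beaker from where it was at the start of the episode above 0.03 m).
It fails at once if the wrench is shifted by more than 30 mm (distance of wrench from where it was at the start of the episode above 0.03 m).
It also fails if it takes over 51 s, if anything falls off the work surface, if the arm or the gripper's body presses on something with over 40 N, if the wrist force passes 120 N, or if a joint passes its speed limit or range.

### The arm

A 7-joint arm with a two-finger parallel gripper is mounted at the origin on the work surface. World frame = base frame: x ahead of the robot, y to its left, z up, the work surface at z = 0. Lengths are in mm, angles in degrees, forces in N, time in s.
With the tool pointing down it reaches from about 400 to 875 mm from the base axis. Payload 4.4 kg.
Tool frame: the origin (TCP) lies at the very end of the fingers, on their centre line; the grasp point (between the pads) lies 19 mm behind it; y points along the fingers, x is the direction in which the jaws open and shut, and the axes are right-handed (so a half turn about y gives the same grasp; the last joint's range is limited). The gripper opens to 85 mm and grips with 20 to 120 N. Pads are 22 mm wide; open, the fingers measure 114 mm over their backs; the gripper's body (76 mm by 85 mm) begins 54 mm behind the grasp point. The pads swing forward as they close: fully open they stand 13 mm farther back than shut.
Start: joints at [73.178, 36.005, 2.206, 86.941, -1.547, 57.084, -1.146], TCP at [146.82, -633.215, 231.313] pointing down, gripper open.
Joint ranges: [-175.42, 175.42], [-21.48, 121.26], [-71.46, 75.88], [10.55, 141.38], [-63.04, 243.04], [13.31, 113.54], [-168.57, 168.57]. Speed limits (degrees/s): [147.25, 147.25, 180, 180, 180, 180, 180].

### API

Orientations are given as a 3x3 rotation matrix whose columns are the frame's x, y, z axes.
In Python, from plant import arm, cams, close_job gives the robot as it stands.
- The arm moves only by the tool servo_tool, never from a script. Its arguments are lists of equal length, an entry for each row: "delta_pos": the shift along the tool's x, y, z normalised to -1 to 1, where 1 is 0.3 m, a list of three; "dr": the turn, a rotation vector about the tool's x, y, z normalised to -1 to 1, where 1 is 120 degrees, a list of three; "grip": the gripper's target within -1 to 1 (fully open at 1, half-way at 0, shut at -1). In form: {"delta_pos": [[dx, dy, dz], ...], "dr": [[wx, wy, wz], ...], "grip": [grip, ...]}. A call has 1 to 10 rows; each row is the pose to reach, as a shift and turn from the pose commanded when the call began, along the tool's axes at that moment; what a row does not reach only later rows make up. A row lasts 1/10 s, in which the tool goes at most 50 mm and 8.59 degrees, less where a joint would pass 70% of its speed; a pose out of reach is approached as far as the arm can. A call with a number of a shift or a turn outside -1 to 1 is refused whole. A call with a gripper value outside its range is refused whole. The fingers move at their own pace and stop on an object; "newtons" is the grip in N (left out, the last holds). Time passes only in rows, so rows that repeat a pose let the fingers close. It gives the time, the measured TCP pose, the force and the opening at its end, in the units of the state.
- arm.get_state(): the state, without advancing time (a new reading comes with each control period).
- cams.read_camera(name): name is "scene" or "side" or "wrist"; returns the picture (420x560x3 uint8, red, green, blue); there is no depth.
- cams.camera_info(name): a dict with "K" (3x3 intrinsics, pixels), "R" (3x3) and "t" (3): a world point X has camera coordinates R X + t. Camera axes: x right, y down, z forward; pixel columns grow to the right and rows downward; lengths in mm; the calibration is good to about 2 mm. A picture is of the moment at which its call begins: read the wrist's pose just before it. camera_info takes no time and is no camera call; for the wrist camera it gives the pose at the moment of the call.
- close_job(): hands the job in, once; it reports no verdict.
The state is a dict: "t": time; "joint_positions": joint angles; "qd": joint speeds; "joint_efforts": joint torques, N m; "tcp_pos": TCP position; "tool_rot": TCP orientation; "contact_force": force on the tool from outside, world axes, zero at the start; "wrist_torque": the same for the moment, N m; "grip_width": finger opening in mm.
Only numpy, scipy, OpenCV 4.12 (cv2) and the standard library are available. Lean on these libraries where they do the work, as an engineer would, in place of code of your own. Each camera call takes 0.05 s, during which the arm holds its last target. There are 200 camera calls.

## Working session

There is one attempt and no reset: what is moved stays moved. The work goes in short steps, Python scripts to look and compute and a tool call to move; the robot and the scene stay as the last step left them, time stands still between calls to the robot, and variables do not carry over. Pictures are saved under pics/ and viewed, about 8 in all and at most 12, crops included, and the job is handed in when it is done.

Besides the shell and the picture viewer there is one more tool, called after ">>>" as name(argument=value, ...), one argument or row to a line, values as JSON. servo_tool: Moves the arm, as the interface text tells. Scaled input: -1 to 1 covers 0.3 m each way for a shift and 120 degrees each way for a turn. Its arguments: {"type":"object","properties":{"delta_pos":{"type":"array","items":{"type":"array","items":{"type":"number"}}},"dr":{"type":"array","items":{"type":"array","items":{"type":"number"}}},"grip":{"type":"array","items":{"type":"number"}},"newtons":{"type":"number"}},"required":["delta_pos","dr","grip"]}

```bash
ls; mkdir -p pics; python3 - <<'E'
from plant import arm, cams
import cv2, numpy as np
s=arm.get_state(); print(s['t'],s['tcp_pos'],s['tool_rot'],s['grip_width'])
ims=[]
for n in ("scene","side"):
    im=cams.read_camera(n); i=cams.camera_info(n); cv2.imwrite(f'pics/{n}0.png',cv2.cvtColor(im,cv2.COLOR_RGB2BGR))
    print(n,np.round(i['K'],1).tolist(),np.round(i['R'],3).tolist(),np.round(i['t'],1).tolist(), 'campos',np.round(-np.array(i['R']).T@i['t']))
E
```

```text
pics
0.0 [ 146.66323649 -632.5921174   230.37797679] [[ 2.25824191e-01 -4.55369700e-04  9.74167967e-01]
 [-9.74166179e-01  1.86658954e-03  2.25824649e-01]
 [-1.92120544e-03 -9.99998154e-01 -2.20846877e-05]] 85.37641931374614
scene [[432.3, 0.0, 282.2], [0.0, 432.3, 208.8], [0.0, 0.0, 1.0]] [[0.734, 0.679, -0.018], [0.39, -0.443, -0.807], [-0.555, 0.586, -0.59]] [-487.3, -118.3, 1590.1] campos [1287. -653.  835.]
side [[495.8, 0.0, 273.5], [0.0, 495.8, 206.5], [0.0, 0.0, 1.0]] [[0.985, -0.173, 0.002], [-0.131, -0.755, -0.643], [0.112, 0.633, -0.766]] [-574.0, 188.4, 1327.5] campos [ 441. -797. 1139.]
```

View pics/scene0.png

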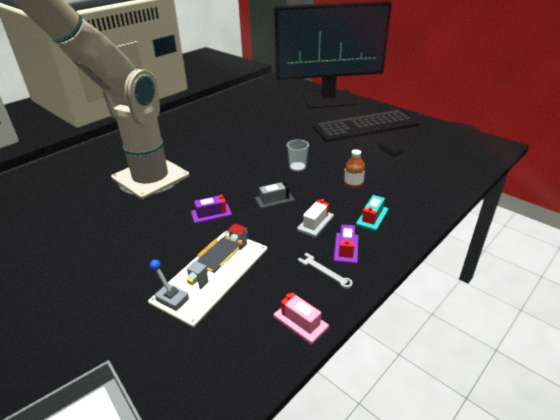

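View pics/side0.png

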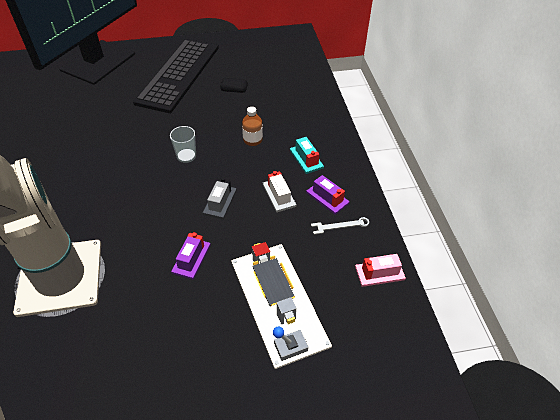

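The scene view shows the white cassette near (316,217), the loader plate around (210,270), its red tower at (238,235) and the blue ball at (155,265). The side view shows the cassette at (279,190), the plate around (280,305), the red tower at (261,250) and the ball at (279,332).

```bash
cat > h.py <<'E'
import numpy as np, cv2
def ray(i,uv,z):
    K,R,t=(np.array(i[k],float) for k in 'KRt'); uv=np.atleast_2d(uv).astype(float)
    d=(R.T@np.linalg.inv(K)@np.c_[uv,np.ones(len(uv))].T).T; c=-R.T@t
    return c+d*((z-c[2])/d[:,2])[:,None]
def tri(obs):  # [(info,uv),...] -> point, residual mm
    A=np.zeros((3,3));b=np.zeros(3);L=[]
    for i,uv in obs:
        K,R,t=(np.array(i[k],float) for k in 'KRt'); c=-R.T@t
        d=R.T@np.linalg.inv(K)@np.array([*uv,1.]); d/=np.linalg.norm(d); P=np.eye(3)-np.outer(d,d)
        A+=P;b+=P@c;L.append((P,c))
    x=np.linalg.solve(A,b); return x,[np.linalg.norm(P@(x-c)) for P,c in L]
def proj(i,X):
    K,R,t=(np.array(i[k],float) for k in 'KRt'); p=(K@(R@np.atleast_2d(X).T+t[:,None])).T; return p[:,:2]/p[:,2:]
def blobs(m,amin=15):
    n,l,st,c=cv2.connectedComponentsWithStats(m.astype(np.uint8)); 
    return [(np.round(c[k],1).tolist(),st[k].tolist(),l==k) for k in range(1,n) if st[k,4]>=amin]
def masks(im):
    h=cv2.cvtColor(im,cv2.COLOR_RGB2HSV).astype(int); H,S,V=h[...,0],h[...,1],h[...,2]
    return dict(red=((H<6)|(H>174))&(S>170)&(V>90), blue=(H>105)&(H<128)&(S>150)&(V>80), yellow=(H>15)&(H<32)&(S>130)&(V>120), white=(S<60)&(V>150))
E
python3 - <<'E'
import cv2,numpy as np
from plant import cams
from h import *
for n in ("scene","side"):
    im=cv2.imread(f'pics/{n}0.png')[...,::-1].copy(); i=cams.camera_info(n)
    for k,m in masks(im).items():
        for c,st,mm in blobs(m,12):
            if not(150<c[1]<375 and 100<c[0]<450): continue
            extra=''
            if st[4]>1500:
                cn=max(cv2.findContours(mm.astype(np.uint8),0,2)[0],key=cv2.contourArea)[:,0]
                p=ray(i,cn,12)[:,:2].astype(np.float32); extra=cv2.minAreaRect(cv2.convexHull(p)[:,0])
            print(n,k,c,st,np.round(ray(i,c,50)[0][:2]),extra)
E
```

```text
scene red [222.5, 201.8] [219, 194, 7, 18, 62] [382.  28.] 
scene red [323.2, 201.8] [317, 199, 12, 9, 38] [620. 238.] 
scene red [368.8, 215.1] [363, 208, 14, 15, 158] [765. 274.] 
scene red [236.6, 228.2] [228, 224, 18, 10, 110] [514. -32.] 
scene red [346.1, 248.5] [340, 240, 14, 17, 184] [804. 106.] 
scene red [286.1, 300.5] [281, 292, 15, 23, 104] [ 807. -140.] 
scene blue [154.5, 263.9] [149, 259, 12, 11, 102] [ 463. -278.] 
scene yellow [206.8, 247.7] [197, 239, 20, 18, 89] [ 516. -145.] 
scene yellow [239.6, 241.3] [238, 240, 4, 4, 14] [564. -66.] 
scene yellow [228.3, 256.8] [220, 247, 19, 19, 49] [ 588. -130.] 
scene yellow [190.0, 281.0] [187, 279, 6, 6, 23] [ 584. -254.] 
scene white [355.9, 151.7] [352, 149, 9, 6, 44] [510. 572.] 
scene white [149.2, 179.4] [111, 160, 78, 37, 950] [ 91. -50.] 
scene white [297.1, 165.4] [290, 162, 15, 8, 102] [411. 353.] 
scene white [271.9, 187.4] [260, 183, 25, 10, 149] [442. 191.] 
scene white [206.5, 200.9] [201, 198, 12, 7, 58] [340.  -2.] 
scene white [374.4, 202.0] [370, 198, 10, 10, 58] [741. 342.] 
scene white [314.6, 210.6] [30
[... 1721 characters left out ...]
79, 14, 11, 72] [772. 163.] 
side white [217.7, 191.5] [207, 181, 21, 22, 256] [449. 188.] 
side white [277.5, 198.6] [263, 181, 33, 29, 230] [617. 130.] 
side white [338.3, 224.7] [311, 217, 58, 17, 295] [767.   7.] 
side white [187.3, 249.1] [181, 243, 13, 13, 95] [348.  -4.] 
side white [281.9, 311.0] [231, 244, 101, 125, 4662] [ 563. -228.] ((564.0493774414062, -176.58493041992188), (149.8843231201172, 326.41436767578125), 11.568418502807617)
side white [263.1, 258.0] [259, 254, 9, 9, 53] [543. -67.] 
side white [385.3, 261.4] [370, 254, 32, 16, 333] [ 857. -133.] 
side white [101.6, 270.5] [100, 265, 5, 13, 48] [126. -34.] 
side white [377.2, 276.4] [356, 264, 49, 21, 271] [ 822. -173.]
```

```bash
cat >> h.py <<'E'
def go(s,target,yaw,tilt=None):
    """normalised delta_pos, dr (tool frame) to reach target with tool down and jaw axis at yaw deg"""
    R=np.array(s['tool_rot']); c,si=np.cos(np.radians(yaw)),np.sin(np.radians(yaw))
    x=np.array([c,si,0]); y=np.array([0,0,-1.]); G=np.c_[x,y,np.cross(x,y)]
    from scipy.spatial.transform import Rotation as Ro
    d=R.T@(np.array(target)-s['tcp_pos'])/300; w=Ro.from_matrix(R.T@G).as_rotvec(degrees=True)/120
    return np.round(d,4).tolist(),np.round(w,4).tolist()
E
python3 - <<'E'
import numpy as np
from plant import cams,arm
from h import *
a,b=cams.camera_info('scene'),cams.camera_info('side'); s=arm.get_state()
for n,p,q in (('ball',(154.5,263.9),(278.1,331.8)),('redend',(323.2,201.8),(273.3,174.0)),('housing',(314.6,210.6),(279.8,184.6))): print(n,tri([(a,p),(b,q)]))
w=cams.camera_info('wrist'); R=np.array(w['R']); c=-R.T@w['t']; print(np.round(w['K'],1).tolist(),'cam in tool',np.round(s['tool_rot'].T@(c-s['tcp_pos']),1) , np.round(R@s['tool_rot'],2))
print(go(s,(556,-140,300),11.5))
E
```

```text
ball (array([ 537.90632453, -312.97993551,  120.91798462]), [np.float64(0.9732550718353035), np.float64(0.9732550718353417)])
redend (array([622.82726691, 231.8927157 ,  51.66088934]), [np.float64(2.770244136106644), np.float64(2.7702441361066112)])
housing (array([633.16297563, 179.3456872 ,  54.50055183]), [np.float64(0.003133019991957119), np.float64(0.0031330199920581807)])
[[293.2, 0.0, 276.3], [0.0, 293.2, 205.9], [0.0, 0.0, 1.0]] cam in tool [  -0.5 -142.8   72. ] [[ 1.   -0.   -0.  ]
 [-0.   -0.28 -0.96]
 [ 0.    0.96 -0.28]]
([-1.292, -0.2296, 1.7], [-0.0006, -0.7371, -0.0006])
```

>>> servo_tool(
  delta_pos=[
    [-0.12,-0.03,0.15],
    [-0.24,-0.06,0.3],
    [-0.36,-0.09,0.45],
    [-0.48,-0.12,0.6],
    [-0.6,-0.15,0.75],
    [-0.72,-0.18,0.88],
    [-0.82,-0.2,1.0],
    [-0.86,-0.22,1.0],
    [-0.95,-0.23,1.0],
    [-1.0,-0.23,1.0],
  ],
  dr=[
    [0,-0.07,0],
    [0,-0.14,0],
    [0,-0.21,0],
    [0,-0.28,0],
    [0,-0.35,0],
    [0,-0.42,0],
    [0,-0.49,0],
    [0,-0.56,0],
    [0,-0.63,0],
    [0,-0.7,0],
  ],
  grip=[1,1,1,1,1,1,1,1,1,1],
)

```text
t: 1.1
tcp_pos: [372.0, -269.9, 300.8]
tool_rot: [[0.991, 0.0, -0.134], [0.134, 0.0, 0.991], [0.0, -1.0, 0.0]]
contact_force: [-0.3, -1.2, 0.7]
grip_width: 85.2
```

```bash
python3 -c "
from plant import arm
from h import *
s=arm.get_state();print(s['t'],s['tcp_pos'],s['joint_positions']);print(go(s,(556,-140,300),11.5))"
```

```text
1.1 [ 372.03504246 -269.92614903  300.7681987 ] [ 51.11566793  16.694233   -24.08618867 109.96501982   8.19433396
  54.99551571  30.89442656]
([0.6656, 0.0029, 0.3472], [-0.0002, -0.0318, 0.0002])
```

>>> servo_tool(
  delta_pos=[
    [0.14,0,0.07],
    [0.28,0,0.14],
    [0.42,0,0.22],
    [0.56,0,0.29],
    [0.66,0,0.35],
    [0.666,0.003,0.347],
    [0.666,0.003,0.347],
  ],
  dr=[
    [0,-0.005,0],
    [0,-0.01,0],
    [0,-0.015,0],
    [0,-0.02,0],
    [0,-0.03,0],
    [0,-0.032,0],
    [0,-0.032,0],
  ],
  grip=[1,1,1,1,1,1,1],
)

```text
t: 1.8
tcp_pos: [556.7, -144.9, 298.5]
tool_rot: [[0.982, -0.002, -0.19], [0.19, 0.0, 0.982], [-0.002, -1.0, 0.001]]
contact_force: [-0.3, -0.4, -0.0]
grip_width: 85.5
```

```bash
cat > snap.py <<'E'
import sys,pickle,cv2
from plant import arm,cams
n=sys.argv[1]; i=cams.camera_info('wrist'); s=arm.get_state(); im=cams.read_camera('wrist')
cv2.imwrite(f'pics/{n}.png',im[...,::-1]); pickle.dump((i,s,im),open(f'{n}.pkl','wb'))
print(s['t'],s['tcp_pos'],s['joint_positions'],s['contact_force'],s['grip_width'])
E
python3 snap.py w1
```

```text
1.8 [ 556.72128856 -144.88977964  298.54202648] [ 28.803206    27.62677683 -26.10426034  93.55538131  13.35095787
  62.02562548   9.94436208] [-0.29642626 -0.42247974 -0.04304322] 85.50811695959311
```

View pics/w1.png

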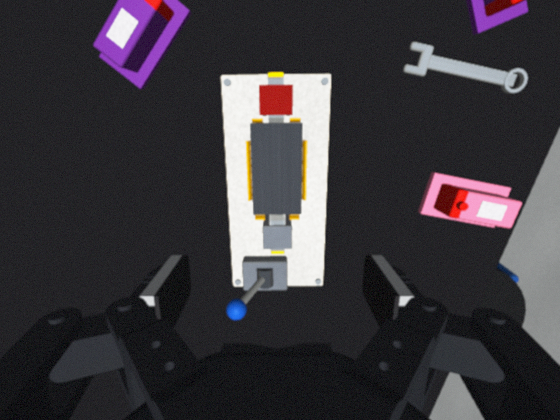

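The wrist view shows the loader plate spanning (220,75) to (331,287), the red tower top at (276,99), the stage at (277,167), the grey tower at (277,237) and the ball at (236,311).

```bash
cat > st.py <<'E'
import sys,pickle,cv2,numpy as np
from h import *
i,s,im=pickle.load(open(sys.argv[1]+'.pkl','rb')); M=masks(im)
def rect(m,z,name):
    cn=np.argwhere(m)[:,::-1]; p=ray(i,cn,z)[:,:2].astype(np.float32); print(name,[np.round(v,1).tolist() if not np.isscalar(v) else round(v,2) for v in cv2.minAreaRect(cv2.convexHull(p)[:,0])])
big=max(blobs(M['white'],800),key=lambda b:b[1][4] if True else 0)
rect(big[2],12,'plate')
for c,st,mm in blobs(M['red'],150): print('red',c,st); rect(mm,74,'red@74')
Y=np.zeros(M['yellow'].shape,bool)
for c,st,mm in blobs(M['yellow'],12): print('y',c,st,np.round(ray(i,c,53)[0],1)); 
for c,st,mm in blobs(M['blue'],80): print('blue',c,st,np.round(ray(i,c,118)[0],1))
E
python3 st.py w1; python3 -c "
from plant import arm
from h import *
s=arm.get_state();print(go(s,(610,0,300),11.5));print(go(s,(632,170,250),12))"
```

```text
plate [[563.3, -177.5], [149.9, 329.7], 11.5]
red [275.5, 99.4] [260, 86, 32, 29, 883]
red@74 [[537.9, -52.6], [36.8, 31.2], 10.95]
red [455.3, 200.5] [441, 185, 27, 33, 522]
red@74 [[789.2, -129.5], [34.3, 45.6], 16.57]
y [275.2, 73.9] [267, 72, 17, 5, 79] [531.5 -21.8  53. ]
y [256.7, 120.4] [252, 119, 10, 4, 38] [518.7 -79.8  53. ]
y [294.6, 119.5] [290, 118, 10, 4, 37] [565.8 -69.5  53. ]
y [248.8, 169.5] [246, 141, 6, 59, 243] [ 519.1 -143.7   53. ]
y [303.8, 169.6] [302, 141, 5, 59, 231] [ 591.1 -129.8   53. ]
y [260.2, 217.1] [256, 215, 10, 5, 47] [ 545.8 -206.6   53. ]
y [293.3, 216.3] [289, 214, 10, 6, 51] [ 590.9 -196.7   53. ]
y [277.2, 252.0] [271, 251, 13, 3, 36] [ 579.2 -254.4   53. ]
blue [235.9, 309.9] [226, 300, 21, 21, 350] [ 536.7 -314.1  118. ]
([0.2688, -0.0049, 0.4443], [0.0, -0.0054, -0.001])
([0.4478, 0.1613, 0.9871], [0.0, -0.0096, -0.001])
```

>>> servo_tool(
  delta_pos=[
    [0.07,0,0.11],
    [0.14,0,0.22],
    [0.2,0,0.33],
    [0.27,0,0.44],
    [0.27,0,0.44],
    [0.27,0,0.44],
  ],
  dr=[
    [0,0,0],
    [0,0,0],
    [0,0,0],
    [0,0,0],
    [0,0,0],
    [0,0,0],
  ],
  grip=[1,1,1,1,1,1],
)

```text
t: 2.45
tcp_pos: [610.7, -1.3, 299.3]
tool_rot: [[0.982, -0.001, -0.189], [0.189, -0.001, 0.982], [-0.001, -1.0, -0.001]]
contact_force: [0.7, 0.0, -0.2]
grip_width: 85.8
```

```bash
python3 snap.py w2; python3 st.py w2; python3 -c "
from plant import arm
from h import *
s=arm.get_state();print(go(s,(632,150,230),11.5))"
```

```text
2.45 [610.73465439  -1.26160805 299.32331043] [ 13.62089602  30.83813186 -26.32994436  87.88788283  14.62222924
  64.75458151  -4.87747507] [ 0.7470342   0.00380038 -0.22645512] 85.75623435311545
plate [[564.4, -180.7], [149.9, 338.5], 11.5]
red [98.5, 112.0] [76, 99, 49, 29, 671]
red@74 [[388.9, 36.6], [24.3, 55.0], 70.65]
red [437.9, 111.5] [413, 100, 43, 22, 343]
red@74 [[781.8, 112.5], [49.3, 13.3], 31.48]
red [214.8, 205.3] [200, 193, 31, 25, 696]
red@74 [[538.8, -51.3], [38.7, 32.7], 10.88]
y [216.6, 179.1] [209, 177, 15, 5, 69] [532.8 -21.5  53. ]
y [234.8, 217.4] [230, 216, 11, 3, 23] [565.1 -70.8  53. ]
y [196.3, 258.5] [192, 235, 9, 49, 223] [ 519.2 -144.2   53. ]
y [246.3, 258.8] [244, 234, 5, 50, 142] [ 591.1 -130.8   53. ]
y [208.9, 297.7] [205, 295, 9, 6, 50] [ 545.5 -206.2   53. ]
y [238.8, 297.9] [235, 295, 9, 7, 51] [ 590.4 -197.9   53. ]
y [226.5, 329.0] [221, 329, 12, 1, 12] [ 579.9 -257.5   53. ]
([0.1652, 0.2299, 0.4871], [0.0008, -0.0061, -0.0006])
```

View pics/w2.png

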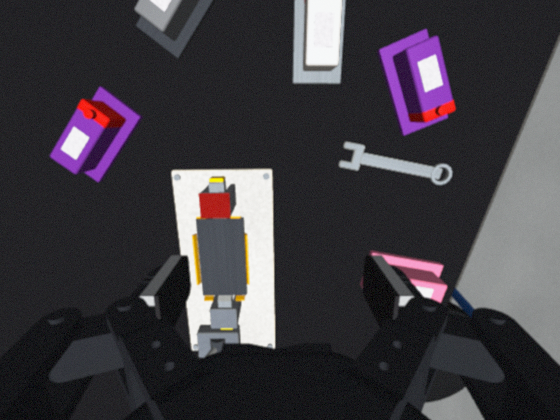

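The view shows the loader again, consistent with the first estimate, and the lower half of the white cassette at (318,40).

>>> servo_tool(
  delta_pos=[
    [0.05,0.06,0.12],
    [0.1,0.12,0.24],
    [0.14,0.18,0.36],
    [0.165,0.23,0.48],
    [0.165,0.23,0.487],
    [0.165,0.23,0.487],
  ],
  dr=[
    [0,0,0],
    [0,0,0],
    [0,0,0],
    [0,0,0],
    [0,0,0],
    [0,0,0],
  ],
  grip=[1,1,1,1,1,1],
)

```text
t: 3.1
tcp_pos: [632.1, 150.9, 230.0]
tool_rot: [[0.982, -0.001, -0.188], [0.188, -0.002, 0.982], [-0.001, -1.0, -0.001]]
contact_force: [0.9, -1.2, 0.8]
grip_width: 85.5
```

```bash
python3 snap.py w3
```

```text
3.1 [632.05371359 150.92182104 229.96220602] [ -1.55972645  37.86034231 -24.91753994  86.44260082  17.50096075
  59.66757075 -19.91333496] [ 0.91939335 -1.19878482  0.77083405] 85.47192301541162
```

View pics/w3.png

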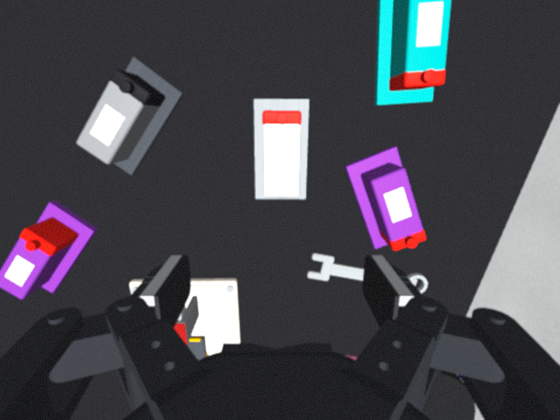

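The white cassette's flange spans (253,99) to (309,199), and the housing spans (262,110) to (301,199) with its red end at the top. The grey used cassette is at (128,115), clear of the approach.

```bash
python3 - <<'E'
import pickle,cv2,numpy as np
from h import *
from plant import arm
i,s,im=pickle.load(open('w3.pkl','rb'))
V=im.max(2); roi=np.zeros(V.shape,bool); roi[85:215,240:325]=1
h=cv2.cvtColor(im,cv2.COLOR_RGB2HSV)
def rect(m,z,n):
    cn=max(cv2.findContours(m.astype(np.uint8),0,cv2.CHAIN_APPROX_NONE)[0],key=cv2.contourArea)[:,0]
    r=cv2.minAreaRect(ray(i,cn,z)[:,:2].astype(np.float32)); print(n,z,np.round(r[0],1),np.round(r[1],1),round(r[2],2),cn.min(0),cn.max(0))
print(im[150,258],im[150,280],im[150,230],im[118,280])
rect(roi&(V>110),10,'flange')
hs=roi&((im.min(2)>235)|((h[...,1]>150)&(V>100)))
rect(hs,56,'housing')
rect(masks(im)['red']&roi,56,'red')
E
```

```text
[229 235 240] [255 255 255] [50 54 54] [255  85  74]
flange 10 [630.6 186.3] [ 66.2 122. ] 10.61 [253  98] [309 199]
housing 56 [632.3 180.2] [39.9 77.8] 10.1 [263 124] [300 196]
red 56 [623.5 225.1] [38.3 11.1] 9.31 [263 111] [300 123]
```

```bash
python3 -c "
from plant import arm
from h import *
s=arm.get_state();print(go(s,(630.7,187,70),10.5),go(s,(630.7,187,18),10.5))"
```

```text
([0.0168, 0.5346, 0.1255], [0.001, 0.002, -0.0002]) ([0.0168, 0.708, 0.1258], [0.001, 0.002, -0.0002])
```

>>> servo_tool(
  delta_pos=[
    [0.01,0.12,0.125],
    [0.017,0.24,0.126],
    [0.017,0.36,0.126],
    [0.017,0.45,0.126],
    [0.017,0.53,0.126],
    [0.017,0.58,0.126],
    [0.017,0.63,0.126],
    [0.017,0.67,0.126],
    [0.017,0.7,0.126],
    [0.017,0.708,0.126],
  ],
  dr=[
    [0.001,0.002,0],
    [0.001,0.002,0],
    [0.001,0.002,0],
    [0.001,0.002,0],
    [0.001,0.002,0],
    [0.001,0.002,0],
    [0.001,0.002,0],
    [0.001,0.002,0],
    [0.001,0.002,0],
    [0.001,0.002,0],
  ],
  grip=[1,1,1,1,1,1,1,1,1,1],
)

```text
t: 4.15
tcp_pos: [630.1, 190.2, 17.4]
tool_rot: [[0.983, -0.001, -0.185], [0.185, 0.002, 0.983], [-0.001, -1.0, 0.002]]
contact_force: [-0.5, 0.5, -0.6]
grip_width: 85.4
```

>>> servo_tool(
  delta_pos=[
    [0,0,0],
    [0,0,0],
    [0,0,0],
    [0,0,0],
    [0,0,0],
    [0,0,0],
    [0,0,0],
    [0,0,0],
    [0,0,0],
    [0,0,0],
  ],
  dr=[
    [0,0,0],
    [0,0,0],
    [0,0,0],
    [0,0,0],
    [0,0,0],
    [0,0,0],
    [0,0,0],
    [0,0,0],
    [0,0,0],
    [0,0,0],
  ],
  grip=[0,0,-0.2,-0.4,-1,-1,-1,-1,-1,-1],
  newtons=70,
)

```text
t: 5.15
tcp_pos: [630.8, 190.7, 18.9]
tool_rot: [[0.983, 0.001, -0.185], [0.185, 0.002, 0.983], [0.001, -1.0, 0.002]]
contact_force: [0.1, -0.5, 7.1]
grip_width: 39.1
```

```bash
python3 -c "
from plant import arm
from h import *
s=arm.get_state();print(s['tcp_pos'],s['tool_rot'][:,0],s['joint_positions'],s['contact_force'])"
```

```text
[630.8144728  190.72778468  18.92274843] [0.98277569 0.18479816 0.00125537] [ -8.30052925  52.96077439 -18.95637379  92.95333356  24.61590764
  38.15647943 -29.12855116] [ 0.09557391 -0.52499966  7.09995701]
```

>>> servo_tool(
  delta_pos=[
    [0,-0.03,0],
    [0,-0.1,0],
    [0,-0.2,0],
    [0,-0.3,0],
    [0,-0.4,0],
    [0,-0.45,0],
    [0,-0.45,0],
    [0,-0.45,0],
  ],
  dr=[
    [0,0,0],
    [0,0,0],
    [0,0,0],
    [0,0,0],
    [0,0,0],
    [0,0,0],
    [0,0,0],
    [0,0,0],
  ],
  grip=[-1,-1,-1,-1,-1,-1,-1,-1],
)

```text
t: 5.95
tcp_pos: [629.6, 189.6, 151.9]
tool_rot: [[0.983, -0.002, -0.185], [0.185, 0.001, 0.983], [-0.002, -1.0, 0.001]]
contact_force: [-1.3, 0.6, -3.7]
grip_width: 39.1
```

```bash
python3 snap.py w4;  python3 -c "
from plant import arm
from h import *
s=arm.get_state();print(s['tool_rot']);print(go(s,(555.2,-138,150),11.4))"
```

```text
5.95 [629.57786439 189.59654572 151.87425787] [ -5.84541011  43.21490319 -23.22996649  89.4007678   20.01026831
  51.62968966 -25.32981547] [-1.28371011  0.58355115 -3.67431922] 39.05732173563752
[[ 9.82767085e-01 -3.45212319e-03 -1.84815961e-01]
 [ 1.84819225e-01  6.48967515e-04  9.82772320e-01]
 [-3.27271156e-03 -9.99993831e-01  1.27580265e-03]]
([-0.444, 0.0041, -1.0271], [-0.0006, -0.0062, -0.0016])
```

View pics/w4.png

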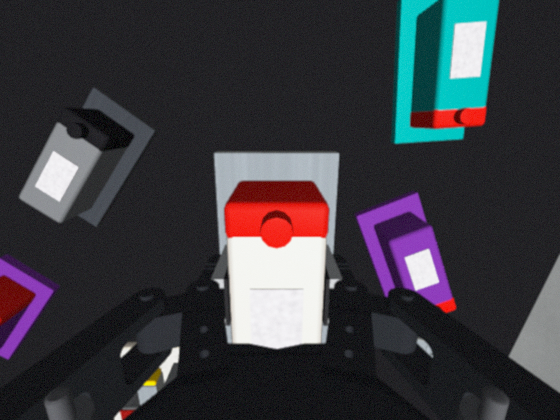

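The cassette is held level. The flange's far edge is at row 153, columns 215 to 339.

```bash
python3 - <<'E'
import pickle,numpy as np
from h import *
i,s,im=pickle.load(open('w4.pkl','rb'))
V=im.max(2).astype(float)
for c in (225,250,300,330):
    g=np.diff(V[140:170,c]); k=g.argmax(); print(c,140+k+.5, np.round(V[150:157,c]))
for r in (157,165,172):
    a=V[r,205:225];b=V[r,330:350]; print(r,205+np.diff(a).argmax()+.5,330+np.diff(b).argmin()+.5)
R=np.array(s['tool_rot'])
z=s['tcp_pos'][2]
for top in (-6,-9,-12):
    L=ray(i,[[215.0,153.0],[338.8,153.0]],z+top); T=(L-s['tcp_pos'])@R; print(top,np.round(T,1),np.linalg.norm(L[1]-L[0]))
E
```

```text
225 152.5 [ 46.  64. 108. 159. 185. 188. 188.]
250 152.5 [ 44.  71. 113. 159. 184. 189. 190.]
300 152.5 [ 46.  69. 105. 159. 190. 195. 191.]
330 152.5 [ 49.  64. 101. 150. 186. 188. 186.]
157 213.5 338.5
165 214.5 338.5
172 214.5 337.5
-6 [[-30.5   6.1  56.1]
 [ 31.8   6.   56. ]] 62.252745160522245
-9 [[-31.1   9.1  55.7]
 [ 32.4   9.   55.7]] 63.50657127720846
-12 [[-31.7  12.1  55.4]
 [ 33.   12.   55.4]] 64.76039739389444
```

```bash
python3 -c "
from plant import arm
from h import *
s=arm.get_state();print(go(s,(553.9,-134.2,150),11.4))"
```

```text
([-0.4459, 0.0041, -1.0138], [-0.0006, -0.0062, -0.0016])
```

>>> servo_tool(
  delta_pos=[
    [-0.03,0,-0.06],
    [-0.08,0,-0.18],
    [-0.14,0,-0.32],
    [-0.2,0,-0.46],
    [-0.26,0,-0.6],
    [-0.32,0,-0.74],
    [-0.38,0,-0.87],
    [-0.42,0.004,-0.95],
    [-0.44,0.004,-0.99],
    [-0.446,0.004,-1.0],
  ],
  dr=[
    [0,-0.003,0],
    [0,-0.006,0],
    [0,-0.006,0],
    [0,-0.006,0],
    [0,-0.006,0],
    [0,-0.006,0],
    [0,-0.006,0],
    [0,-0.006,0],
    [0,-0.006,-0.001],
    [0,-0.006,-0.001],
  ],
  grip=[-1,-1,-1,-1,-1,-1,-1,-1,-1,-1],
)

```text
t: 7.0
tcp_pos: [553.1, -130.8, 150.0]
tool_rot: [[0.981, -0.001, -0.195], [0.195, 0.003, 0.981], [-0.0, -1.0, 0.003]]
contact_force: [-0.1, 1.8, -3.3]
grip_width: 39.3
```

```bash
python3 -c "
from plant import arm
from h import *
s=arm.get_state();print(s['tcp_pos'],s['tool_rot']);print(go(s,(553.9,-134.2,88),11.4))"
```

```text
[ 553.11833648 -130.7547395   149.95496835] [[ 9.80853657e-01 -6.74980188e-04 -1.94745084e-01]
 [ 1.94746213e-01  2.75283418e-03  9.80849802e-01]
 [-1.25953260e-04 -9.99995983e-01  2.83157731e-03]]
([0.0003, 0.2065, -0.0124], [-0.0014, -0.0014, -0.0001])
```

>>> servo_tool(
  delta_pos=[
    [0,0.05,-0.006],
    [0,0.1,-0.012],
    [0,0.15,-0.012],
    [0,0.19,-0.012],
    [0,0.206,-0.012],
    [0,0.206,-0.012],
    [0,0.206,-0.012],
  ],
  dr=[
    [0,-0.001,0],
    [-0.001,-0.001,0],
    [-0.001,-0.001,0],
    [-0.001,-0.001,0],
    [-0.001,-0.001,0],
    [-0.001,-0.001,0],
    [-0.001,-0.001,0],
  ],
  grip=[-1,-1,-1,-1,-1,-1,-1],
)

```text
t: 7.7
tcp_pos: [555.6, -132.2, 89.6]
tool_rot: [[0.98, 0.003, -0.2], [0.2, 0.001, 0.98], [0.003, -1.0, 0.0]]
contact_force: [0.4, -0.0, -2.1]
grip_width: 39.3
```

```bash
python3 snap.py w5; python3 -c "
from plant import arm,cams
from h import *
import cv2
s=arm.get_state();print(s['tcp_pos'],s['tool_rot']);print(go(s,(553.9,-134.2,75),11.4))
im=cams.read_camera('side')[...,::-1][215:375,200:350]; w=cv2.imread('pics/w5.png')
o=np.zeros((420,960,3),np.uint8);o[:,:560]=w;o[:,560:]=cv2.resize(im,(400,420),interpolation=2);cv2.imwrite('pics/c5.png',cv2.resize(o,(800,350)))"
```

```text
7.7 [ 555.64393941 -132.16529512   89.60155479] [ 24.77229581  42.10207526 -22.27556982 106.37871621  25.3324683
  36.27735538  -1.4457467 ] [ 0.4458331  -0.03289078 -2.07578025] 39.28682363545724
[ 555.78612293 -132.42799999   89.88527753] [[ 9.79851750e-01  3.35690037e-03 -1.99697971e-01]
 [ 1.99697718e-01  4.13679327e-04  9.79857464e-01]
 [ 3.37189480e-03 -9.99994280e-01 -2.65020932e-04]]
([-0.0075, 0.0496, -0.0045], [0.0001, 0.001, 0.0016])
```

View pics/c5.png

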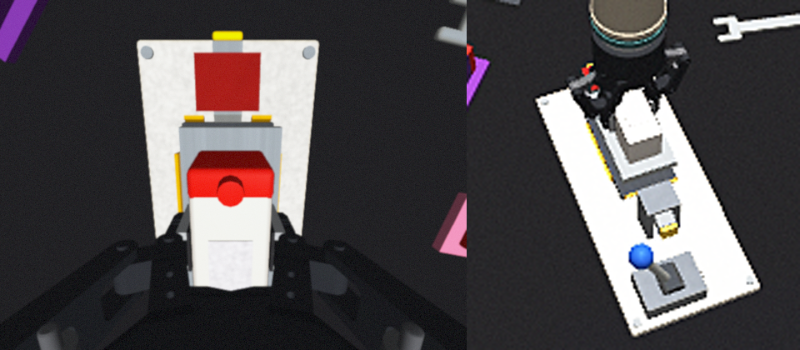

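The cassette hangs over the stage with its red end facing the red-topped tower. The end lips show at about (194,119) and (262,119) in the composite, roughly symmetric about the flange.

```bash
python3 - <<'E'
import pickle,numpy as np
from h import *
i,s,im=pickle.load(open('w5.pkl','rb')); R=np.array(s['tool_rot']); tcp=np.array(s['tcp_pos'])
for c,st,mm in blobs(masks(im)['yellow'],12):
    P=ray(i,c,53)[0]; print(c,st,np.round(P,1),'tool',np.round((P-tcp)@R,1))
M=masks(im)['red']
for c,st,mm in blobs(M,500)[:1]:
    P=ray(i,c,74)[0]; print('tower',c,np.round(P,1),np.round((P-tcp)@R,1))
V=im.max(2).astype(float); 
for r in (158,165,172):
    print(r,[ (k,round(V[r,k+1]-V[r,k])) for k in range(205,345) if abs(V[r,k+1]-V[r,k])>25])
for c in (235,320): print(c,[(k,round(V[k+1,c]-V[k,c])) for k in range(135,175) if abs(V[k+1,c]-V[k,c])>20])
E
```

```text
[272.8, 42.3] [255, 37, 37, 12, 411] [531.7 -22.   53. ] tool [ -1.5  36.6 112.8]
[232.8, 142.0] [221, 139, 24, 7, 162] [518.7 -79.2  53. ] tool [-25.7  36.5  59.3]
[313.2, 141.5] [302, 138, 24, 8, 183] [565.9 -69.3  53. ] tool [22.5 36.7 59.5]
[214.0, 218.2] [209, 184, 10, 71, 407] [ 514.5 -129.3   53. ] tool [-39.9  36.5  11.1]
tower [272.5, 97.2] [537.5 -51.1  74. ] [-1.6 15.6 83.1]
158 []
165 [(214, -30)]
172 []
235 [(142, -37), (143, -38), (145, -30), (146, -33), (151, 26), (152, 53), (153, 26)]
320 [(142, -48), (143, -26), (145, -26), (146, -37), (151, 29), (152, 49), (153, 24)]
```

>>> servo_tool(
  delta_pos=[
    [-0.004,0.0,-0.002],
    [-0.0075,0.005,-0.0045],
    [-0.0075,0.015,-0.0045],
    [-0.0075,0.025,-0.0045],
    [-0.0075,0.035,-0.0045],
    [-0.0075,0.042,-0.0045],
    [-0.0075,0.047,-0.0045],
    [-0.0075,0.05,-0.0045],
    [-0.0075,0.05,-0.0045],
  ],
  dr=[
    [0,0,0],
    [0,0.001,0.001],
    [0,0.001,0.001],
    [0,0.001,0.001],
    [0,0.001,0.001],
    [0,0.001,0.001],
    [0,0.001,0.001],
    [0,0.001,0.001],
    [0,0.001,0.001],
  ],
  grip=[-1,-1,-1,-1,-1,-1,-1,-1,-1],
)

```text
t: 8.7
tcp_pos: [553.2, -134.5, 74.3]
tool_rot: [[0.98, -0.0, -0.197], [0.197, 0.0, 0.98], [-0.0, -1.0, 0.0]]
contact_force: [0.3, 0.2, -3.3]
grip_width: 39.1
```

```bash
python3 -c "
from plant import arm
from h import *
s=arm.get_state();print(s['tcp_pos'],s['tool_rot'][:,0],s['contact_force']);print(go(s,(553.9,-134.2,42),11.4))"
```

```text
[ 553.19558807 -134.493816     74.25162518] [ 9.80362924e-01  1.97201735e-01 -1.13702478e-04] [ 0.2928304   0.20622485 -3.26704547]
([0.0025, 0.1075, 0.0005], [-0.0, -0.0002, -0.0001])
```

>>> servo_tool(
  delta_pos=[
    [0,0.005,0],
    [0,0.01,0],
    [0,0.015,0],
    [0,0.02,0],
    [0,0.025,0],
    [0,0.03,0],
    [0,0.035,0],
    [0,0.04,0],
    [0,0.045,0],
    [0,0.05,0],
  ],
  dr=[
    [0,0,0],
    [0,0,0],
    [0,0,0],
    [0,0,0],
    [0,0,0],
    [0,0,0],
    [0,0,0],
    [0,0,0],
    [0,0,0],
    [0,0,0],
  ],
  grip=[-1,-1,-1,-1,-1,-1,-1,-1,-1,-1],
)

```text
t: 9.7
tcp_pos: [553.8, -134.6, 60.6]
tool_rot: [[0.98, 0.001, -0.197], [0.197, -0.001, 0.98], [0.001, -1.0, -0.001]]
contact_force: [-2.7, 1.2, 12.3]
grip_width: 39.2
```

>>> servo_tool(
  delta_pos=[
    [0,0.005,0],
    [0,0.01,0],
    [0,0.015,0],
    [0,0.02,0],
    [0,0.025,0],
    [0,0.03,0],
    [0,0.035,0],
    [0,0.04,0],
    [0,0.045,0],
    [0,0.05,0],
  ],
  dr=[
    [0,0,0],
    [0,0,0],
    [0,0,0],
    [0,0,0],
    [0,0,0],
    [0,0,0],
    [0,0,0],
    [0,0,0],
    [0,0,0],
    [0,0,0],
  ],
  grip=[-1,-1,-1,-1,-1,-1,-1,-1,-1,-1],
)

```text
t: 10.7
tcp_pos: [554.0, -134.5, 45.3]
tool_rot: [[0.98, 0.002, -0.197], [0.197, -0.001, 0.98], [0.001, -1.0, -0.001]]
contact_force: [-2.8, 0.1, 9.3]
grip_width: 39.7
```

>>> servo_tool(
  delta_pos=[
    [0,0.004,0],
    [0,0.008,0],
    [0,0.012,0],
    [0,0.014,0],
  ],
  dr=[
    [0,0,0],
    [0,0,0],
    [0,0,0],
    [0,0,0],
  ],
  grip=[-1,-1,-1,-1],
)

```text
t: 11.1
tcp_pos: [554.0, -134.5, 41.1]
tool_rot: [[0.98, 0.002, -0.197], [0.197, -0.0, 0.98], [0.001, -1.0, -0.001]]
contact_force: [-1.5, -0.7, 8.7]
grip_width: 38.9
```

>>> servo_tool(
  delta_pos=[
    [0,0.003,0],
    [0,0.005,0],
    [0,0.005,0],
  ],
  dr=[
    [0,0,0],
    [0,0,0],
    [0,0,0],
  ],
  grip=[-1,-1,-1],
)

```text
t: 11.4
tcp_pos: [554.0, -134.6, 40.8]
tool_rot: [[0.98, 0.002, -0.197], [0.197, -0.001, 0.98], [0.002, -1.0, -0.002]]
contact_force: [-4.3, 0.9, 18.3]
grip_width: 39.3
```

>>> servo_tool(
  delta_pos=[
    [0,0,0],
    [0,0,0],
    [0,0,0],
    [0,0,0],
    [0,0,0],
    [0,0,0],
    [0,0,0],
    [0,0,0],
    [0,0,0],
    [0,0,0],
  ],
  dr=[
    [0,0,0],
    [0,0,0],
    [0,0,0],
    [0,0,0],
    [0,0,0],
    [0,0,0],
    [0,0,0],
    [0,0,0],
    [0,0,0],
    [0,0,0],
  ],
  grip=[-1,-1,-1,-1,-1,-1,-1,-1,-1,-1],
)

```text
t: 12.4
tcp_pos: [554.0, -134.6, 40.8]
tool_rot: [[0.98, 0.002, -0.197], [0.197, -0.001, 0.98], [0.002, -1.0, -0.002]]
contact_force: [-4.3, 0.9, 18.7]
grip_width: 39.3
```

```bash
python3 snap.py w6; python3 -c "
from plant import cams
import cv2,numpy as np
im=cams.read_camera('side')[...,::-1][215:375,200:350]; w=cv2.imread('pics/w6.png')[20:300,140:420]
o=np.zeros((400,775,3),np.uint8);o[:,:400]=cv2.resize(w,(400,400),interpolation=2);o[:,400:]=cv2.resize(im,(375,400),interpolation=2);cv2.imwrite('pics/c6.png',o)"
```

```text
12.4 [ 554.00283825 -134.56195627   40.81369208] [ 23.03905548  46.22910663 -19.26978963 107.65973002  27.9587937
  30.66549985  -3.68699313] [-4.25033263  0.85621057 18.74126611] 39.29277593659149
```

View pics/c6.png

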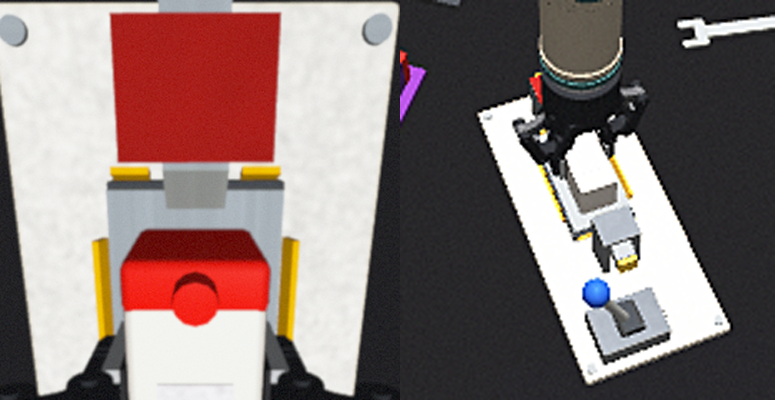

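The red-side bolt lies out over the flange at (196,185) in the composite, and the cassette is seated between the lips. I'll release it now.

>>> servo_tool(
  delta_pos=[
    [0,-0.004,0],
    [0,-0.008,0],
    [0,-0.01,0],
    [0,-0.01,0],
    [0,-0.01,0],
    [0,-0.01,0],
    [0,-0.01,0],
    [0,-0.01,0],
    [0,-0.01,0],
    [0,-0.01,0],
  ],
  dr=[
    [0,0,0],
    [0,0,0],
    [0,0,0],
    [0,0,0],
    [0,0,0],
    [0,0,0],
    [0,0,0],
    [0,0,0],
    [0,0,0],
    [0,0,0],
  ],
  grip=[-1,-1,-1,-0.2,0,0.2,0.4,0.6,0.8,0.8],
)

```text
t: 13.5
tcp_pos: [553.2, -134.5, 41.6]
tool_rot: [[0.98, -0.0, -0.197], [0.197, 0.0, 0.98], [-0.0, -1.0, 0.0]]
contact_force: [0.4, -0.9, -0.0]
grip_width: 77.0
```

```bash
python3 -c "
from plant import arm
from h import *
s=arm.get_state();print(s['tcp_pos'],s['contact_force'],s['grip_width']);print(go(s,(553.9,-134.2,220),11.4))"
```

```text
[ 553.22184168 -134.51531694   41.58037964] [ 0.44271004 -0.93093187 -0.00740695] 76.95744689005951
([0.0024, -0.5947, 0.0006], [-0.0, -0.0003, -0.0])
```

>>> servo_tool(
  delta_pos=[
    [0,-0.05,0],
    [0,-0.12,0],
    [0,-0.22,0],
    [0,-0.34,0],
    [0,-0.46,0],
    [0,-0.56,0],
    [0,-0.595,0],
    [0,-0.595,0],
  ],
  dr=[
    [0,0,0],
    [0,0,0],
    [0,0,0],
    [0,0,0],
    [0,0,0],
    [0,0,0],
    [0,0,0],
    [0,0,0],
  ],
  grip=[0.8,0.8,0.8,0.8,0.8,0.4,0,-1],
)

```text
t: 14.3
tcp_pos: [554.1, -134.7, 222.3]
tool_rot: [[0.98, 0.004, -0.197], [0.197, -0.001, 0.98], [0.004, -1.0, -0.002]]
contact_force: [0.7, 0.2, -0.0]
grip_width: 33.6
```

```bash
python3 snap.py w7; python3 -c "
import pickle
from plant import arm,cams
from h import *
s=arm.get_state();print(go(s,(484,-324,200),11.4))
i,_,im=pickle.load(open('w7.pkl','rb'))
i2=cams.camera_info('side'); im2=cams.read_camera('side'); cv2.imwrite('pics/side7.png',im2[...,::-1])
for c,st,mm in blobs(masks(im2)['blue'],40): print('side',c,ray(i2,c,118)[0])
for c,st,mm in blobs(masks(im)['blue'],40): print('wrist',c,ray(i,c,118)[0])
w=cv2.imread('pics/w7.png')[0:400,130:430]; x=im2[...,::-1][215:375,200:350]
o=np.hstack([w,cv2.resize(x,(375,400),interpolation=2)]);cv2.imwrite('pics/c7.png',o)"
```

```text
14.3 [ 554.14060053 -134.66448332  222.26816885] [ 29.05973201  32.07086916 -28.11412775 100.25744263  18.54745787
  52.07727964   4.46821809] [ 0.66700875  0.21698269 -0.00818216] 33.59007190977487
([-0.3501, 0.0687, -0.5732], [0.0003, -0.0003, 0.0003])
side [278.1, 331.8] [ 538.14226593 -312.67155923  118.        ]
```

View pics/c7.png

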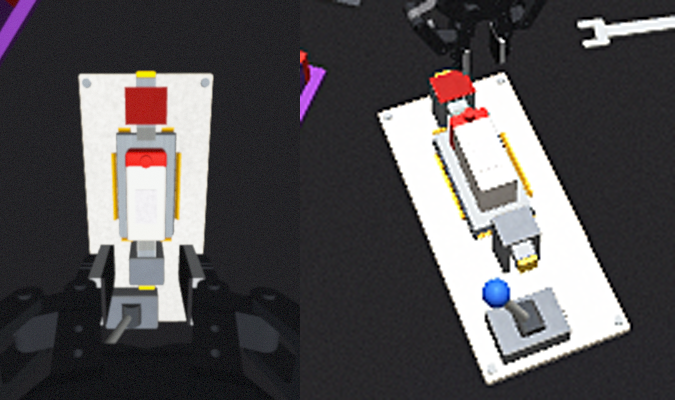

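The cassette stays down after release, with the red-side bolt over the flange. The lever is still at its start, with the ball at about (538,-313).

>>> servo_tool(
  delta_pos=[
    [-0.06,0,-0.1],
    [-0.12,0.01,-0.2],
    [-0.18,0.02,-0.3],
    [-0.24,0.03,-0.4],
    [-0.3,0.05,-0.5],
    [-0.34,0.06,-0.56],
    [-0.35,0.069,-0.573],
    [-0.35,0.069,-0.573],
  ],
  dr=[
    [0,0,0],
    [0,0,0],
    [0,0,0],
    [0,0,0],
    [0,0,0],
    [0,0,0],
    [0,0,0],
    [0,0,0],
  ],
  grip=[-1,-1,-1,-1,-1,-1,-1,-1],
)

```text
t: 15.2
tcp_pos: [483.0, -323.3, 197.7]
tool_rot: [[0.981, -0.003, -0.196], [0.196, 0.002, 0.981], [-0.002, -1.0, 0.003]]
contact_force: [0.4, 0.4, 0.5]
grip_width: -0.1
```

```bash
python3 -c "
from plant import arm
from h import *
s=arm.get_state();print(s['tcp_pos'],s['grip_width'],s['joint_positions']);print(go(s,(484,-324,108),11.4));print(go(s,(583,-303,108),11.4))"
```

```text
[ 483.03600956 -323.33668249  197.70176269] -0.1436885488212095 [ 48.46038443  34.80455598 -27.41259416  99.63879319  19.80755509
  50.60448029  23.76880108]
([0.0033, 0.299, -0.0036], [-0.0013, -0.0008, -0.001])
([0.3407, 0.2983, 0.0003], [-0.0013, -0.0008, -0.001])
```

>>> servo_tool(
  delta_pos=[
    [0.003,0.1,-0.003],
    [0.003,0.2,-0.003],
    [0.003,0.28,-0.003],
    [0.003,0.299,-0.003],
    [0.003,0.299,-0.003],
    [0.04,0.299,-0.003],
    [0.07,0.299,-0.003],
    [0.1,0.299,-0.003],
    [0.13,0.299,0],
    [0.16,0.299,0],
  ],
  dr=[
    [0,0,0],
    [0,0,0],
    [0,0,0],
    [0,0,0],
    [0,0,0],
    [0,0,0],
    [0,0,0],
    [0,0,0],
    [0,0,0],
    [0,0,0],
  ],
  grip=[-1,-1,-1,-1,-1,-1,-1,-1,-1,-1],
)

```text
t: 16.2
tcp_pos: [532.1, -314.1, 110.2]
tool_rot: [[0.98, 0.0, -0.197], [0.197, -0.0, 0.98], [0.0, -1.0, -0.0]]
contact_force: [-1.0, 0.0, 1.3]
grip_width: -0.1
```

>>> servo_tool(
  delta_pos=[
    [0.03,0,0],
    [0.06,0,0],
    [0.09,0,0],
    [0.12,0,0],
    [0.14,0,0],
    [0.16,0,0],
    [0.17,0,0],
    [0.18,0,0],
    [0.185,0,0],
    [0.185,0,0],
  ],
  dr=[
    [0,0,0],
    [0,0,0],
    [0,0,0],
    [0,0,0],
    [0,0,0],
    [0,0,0],
    [0,0,0],
    [0,0,0],
    [0,0,0],
    [0,0,0],
  ],
  grip=[-1,-1,-1,-1,-1,-1,-1,-1,-1,-1],
)

```text
t: 17.2
tcp_pos: [585.9, -303.4, 109.9]
tool_rot: [[0.98, 0.0, -0.197], [0.197, -0.0, 0.98], [0.0, -1.0, -0.0]]
contact_force: [-0.0, 0.4, 0.4]
grip_width: 0.0
```

```bash
python3 snap.py w8; python3 -c "
from plant import cams
from h import *
for n in ('side','scene'):
  i=cams.camera_info(n); im=cams.read_camera(n); cv2.imwrite('pics/%s8.png'%n,im[...,::-1])
  for c,st,mm in blobs(masks(im)['blue'],20): print(n,c,st,ray(i,c,113)[0])
"
```

```text
17.2 [ 585.85663817 -303.36110396  109.87778227] [ 38.49000753  46.43968488 -23.72152868  90.76048453  23.19845489
  47.71170097  16.93487411] [-0.03475288  0.41799552  0.43822513] 0.049984922433603356
side [309.8, 322.2] [306, 317, 9, 10, 59] [ 613.34912774 -299.61949458  113.        ]
scene [177.6, 276.3] [173, 271, 10, 11, 80] [ 605.90857229 -295.91276647  113.        ]
```

>>> servo_tool(
  delta_pos=[
    [0.01,0,0],
    [0.01,0,0],
    [0,0,0],
    [-0.05,0,0],
    [-0.12,0,0],
    [-0.16,-0.05,0],
    [-0.16,-0.2,0],
    [-0.16,-0.35,0],
    [-0.16,-0.4,0],
    [-0.16,-0.4,0],
  ],
  dr=[
    [0,0,0],
    [0,0,0],
    [0,0,0],
    [0,0,0],
    [0,0,0],
    [0,0,0],
    [0,0,0],
    [0,0,0],
    [0,0,0],
    [0,0,0],
  ],
  grip=[-1,-1,-1,-1,-1,-1,-1,-1,-1,-1],
)

```text
t: 18.35
tcp_pos: [541.0, -313.4, 234.4]
tool_rot: [[0.98, 0.008, -0.197], [0.197, -0.003, 0.98], [0.007, -1.0, -0.005]]
contact_force: [-0.1, -0.1, -0.3]
grip_width: -0.2
```

```bash
python3 snap.py w9; python3 -c "
from plant import cams
from h import *
L=[]
for n in ('side','scene'):
  i=cams.camera_info(n); im=cams.read_camera(n); cv2.imwrite('pics/%s9.png'%n,im[...,::-1])
  M=masks(im)
  for c,st,mm in blobs(M['blue'],20): print(n,c,st,ray(i,c,113)[0]); L.append((i,c))
print(tri(L))
a=cv2.imread('pics/side9.png')[215:375,200:350]; b=cv2.imread('pics/scene9.png')[210:330,140:280]
cv2.imwrite('pics/c9.png',np.hstack([cv2.resize(a,(375,400),interpolation=2),cv2.resize(b,(425,400),interpolation=2)]))"
```

```text
18.35 [ 541.01121557 -313.39815391  234.37817906] [ 44.19961513  35.63833952 -27.69930201  90.88978016  18.73399677
  57.62662475  22.30448043] [-0.10852403 -0.1371548  -0.34855984] -0.16810504905316778
side [309.2, 321.1] [304, 316, 11, 11, 87] [ 612.60698197 -296.73118337  113.        ]
scene [178.3, 276.9] [174, 272, 10, 11, 78] [ 608.75680471 -295.99822262  113.        ]
(array([ 612.06592363, -298.02732958,  116.38272304]), [np.float64(0.31912687010642665), np.float64(0.31912687010650076)])
```

View pics/c9.png

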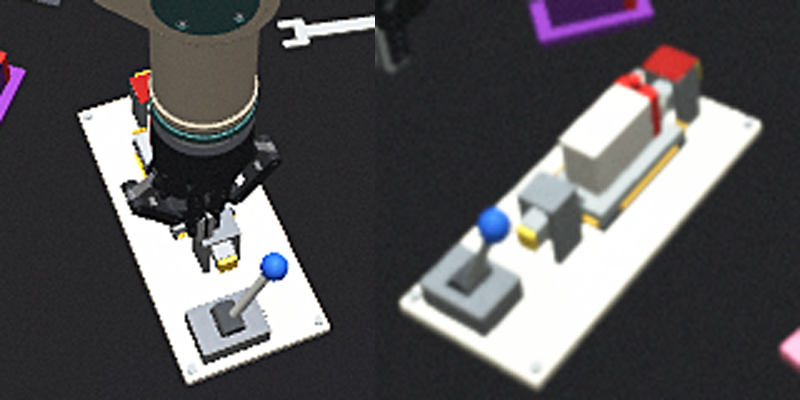

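The lever leans fully to the loader's +x, with the ball at about (612,-298). The cassette sits low between the towers. Now a numeric check of cassette height, position and both bolts from w7.

```bash
python3 - <<'E'
import pickle,cv2,numpy as np
from h import *
i,s,im=pickle.load(open('w7.pkl','rb'))
C=np.array([555.2,-138]);a=np.radians(11.4);X=np.array([np.cos(a),np.sin(a)]);Y=np.array([-X[1],X[0]])
w=im.copy(); h=cv2.cvtColor(im,cv2.COLOR_RGB2HSV)
roi=np.zeros(h.shape[:2],bool); roi[146:242,253:300]=1
m=roi&((im.min(2)>225)|((h[...,1]>150)&(h[...,2]>100)&((h[...,0]<6)|(h[...,0]>174))))
cn=max(cv2.findContours(m.astype(np.uint8),0,1)[0],key=cv2.contourArea)[:,0]; print('px',cn.min(0),cn.max(0))
for z in (82,106):
    r=ray(i,cn,z)[:,:2]-C; print(z,'x',(r@X).min(),(r@X).max(),'y',(r@Y).min(),(r@Y).max())
# predicted plain-bolt nose (out: y=-54, z~40) and tower inner faces
for n,y,z in (('plain nose out',-54,38),('plain face',-71,74),('red nose out',54,38),('flange end -',-60,36),('flange end +',60,36)):
    p=np.r_[C+y*Y,z]; print(n,np.round(proj(i,p),1))
cv2.imwrite('pics/z7.png',cv2.resize(cv2.imread('pics/w7.png')[105:285,235:320],None,fx=3.3,fy=3.3,interpolation=2))
E
```

```text
px [257 167] [294 239]
82 x -18.394986367928787 18.16595616489513 y -44.101596816072494 31.255580406575422
106 x -16.880878881001212 16.57948391097138 y -33.91962784885453 35.0468241671191
plain nose out [[275.8 232.2]]
plain face [[275.9 258.9]]
red nose out [[275.7 139.8]]
flange end - [[275.8 236.3]]
flange end + [[275.6 134.1]]
```

View pics/z7.png

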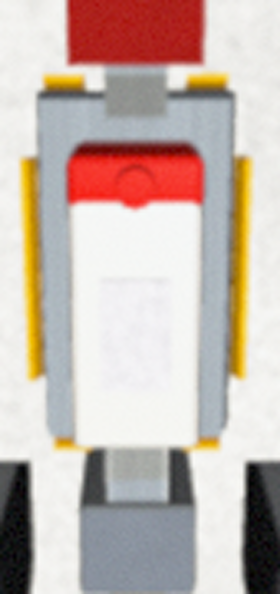

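The red bolt's nose is at row 140, exactly where full extension was predicted. The housing outline at z=82 gives y from -44 to +31 and x within ±18, so the cassette is level, centred and latched. Handing in.

```bash
python3 -c "
from plant import close_job
print(close_job())"
```

```text
the job is handed in; nothing more can be done
None
```

The white cassette is latched on the stage with its red end towards the red-topped tower. The valve lever is pushed fully over. I handed the job in at about 18.5 s; it reported no verdict.

I pressed the cassette to the stage's hard stop and held it there for over a second before letting go.

- **Cassette:** after release it stayed down and level, within about 2 mm of the stage centre. The housing outline fitted the expected latched height of 82 mm at its top.
- **Bolts:** the red-side bolt's nose was seen exactly where a fully extended bolt should be. The plain-side bolt's nose was partly hidden behind the housing. I took it as out because the cassette stayed down and level, so it was not measured directly.
- **Lever:** two views put the ball at about (612, -298) mm, which is close to 1.0 rad. Its triangulated height of 116 mm was 3 mm above the expected 113 mm, which is about the measuring error.
- **Gripper and bystanders:** the gripper ended clear of everything, with close to 0 N of contact force. The arm's paths kept clear of the used cassette, bottle, beaker and wrench. I did not re-measure their positions at the end.

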